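Slide the brass blank out of its groove and seat it in the pin vise

ROBOT

A 6-joint arm with a two-finger parallel gripper is mounted at the origin on the work surface. World frame = base frame: x ahead of the robot, y to its left, z up, the work surface at z = 0. Lengths are in m, angles in degrees, forces in N, time in s.
With the tool pointing down it reaches from about 0.4 to 0.825 m from the base axis. Payload 7 kg.
Tool frame: the origin (TCP) lies midway between the tips of the shut fingers; the grasp point (between the pads) lies 19 mm behind it; z points along the fingers, y is the line along which they close (so a half turn about z gives the same grasp; the last joint's range is limited). The gripper opens to 88 mm and grips with 3 to 60 N. Pads are 19 mm wide; open, the fingers measure 130 mm over their backs; the gripper's body (78 mm by 193 mm) begins 47 mm behind the grasp point.
Start: joints at [-48.352, 20.546, 0.682, 0, -70.136, -16.507], TCP at [0.287, -0.611, 0.227] pointing down, gripper open.
Joint ranges: [-176.03, 176.03], [-82.01, 121.73], [-58.28, 71.71], [-173.87, 95.51], [-174.79, -0.11], [-173.66, 173.66]. Speed limits (degrees/s): [136.94, 136.94, 172.46, 180, 180, 180].

INTERFACE

Orientations are given as [roll, pitch, yaw] about the fixed x, y, z axes, in that order (R = Rz(yaw) Ry(pitch) Rx(roll)).
In Python, from plant import ctrl gives the robot as it stands.
- The arm moves only by the tool arm_command, never from a script. Its argument "steps" is a list of rows, each an object with "translation": the shift along the tool's x, y, z in mm, a list of three; "rotation": the turn, a rotation vector about the tool's x, y, z in units of 5 degrees (1.0 is 5 degrees), a list of three; "claw": the finger opening in mm, from 0 to 87.6. In form: [{"translation": [x, y, z], "rotation": [rx, ry, rz], "claw": claw}, ...]. A call has 1 to 5 rows; each row is the pose to reach, as a shift and turn from the pose commanded when the call began, along the tool's axes at that moment; what a row does not reach only later rows make up. A row lasts 1/10 s, in which the tool goes at most 50 mm and 8.59 degrees, less where a joint would pass 70% of its speed; a pose out of reach is approached as far as the arm can. A call with a gripper value outside its range is refused whole. The fingers move at their own pace and stop on an object; the grip force is fixed at half the most. Time passes only in rows, so rows that repeat a pose let the fingers close. It gives the time, the measured TCP pose, the force, the opening and the grip force at its end, in the units of the state.
- ctrl.get_obs(): the state, without advancing time (a new reading comes with each control period).
- ctrl.snapshot(name): name is "side" or "top" or "wrist"; returns (picture, depth): 420x560x3 uint8, red, green, blue; 420x560 float32, m along the optical axis (not along the pixel's ray), 0 where there is no reading.
- ctrl.calibration(name): a dict with "vertical_fov" (degrees; the focal length in pixels is half the picture's height over the tangent of half this angle, whatever the lens; pixels are square), "cx", "cy" (the principal point, pixels), "rvec" (rotation vector, rad) and "tvec" (3), from world to camera coordinates, as OpenCV has them; the wrist camera has in their place "hand_eye" (4x4, takes a point from camera to tool coordinates, whose origin is the TCP and whose axes are the flange's). Camera axes: x right, y down, z forward; pixel columns grow to the right and rows downward; lengths in m; the calibration is good to about 2 mm. A picture is of the moment at which its call begins: read the wrist's pose just before it. calibration takes no time and is no camera call.
- ctrl.close_job(): hands the job in; it is judged then, once.
The state is a dict: "clock": time; "joint_pos": joint angles; "qvel": joint speeds; "tau": joint torques, N m; "tool_pos": TCP position; "orientation": TCP orientation; "force": force on the tool from outside, world axes, zero at the start; "moment": the same for the moment, N m; "opening": finger opening in m; "gripper_force": force on a finger pad.
Only numpy, scipy, OpenCV 4.12 (cv2) and the standard library are available. Lean on these libraries where they do the work, as an engineer would, in place of code of your own. Each camera call takes 0.05 s, during which the arm holds its last target. There are 200 camera calls.

TASK

The thin brass plate lies sunk flush in the groove of the bench block, so its sides cannot be grasped there. Pressing only lightly, slide it along the groove until it sticks out over the block's open front edge, pinch the overhanging end by its two sides and lift it off without dropping it. Lay it flat on the jaws of the ball vise between the four side pins, push it gently, fully up against the two stop pins, then let go; leave the bottle, hammer, beaker and punch alone.

Things in the scene. Friction and masses are not known exactly. Their poses are not given: they have to be found in the camera images.
- blank: Flat bare brass plate: 110 mm long (its x), 36 mm wide (y), 3 mm thick, 70 to 140 g. Origin at the centre of its underside; z up. Starts flat in the block's groove, its -x end towards the open front. Friction on the block about 0.35 to 0.5, less than under the fingertips; a 5 to 12 N press with closed fingertips drags it, a fainter one may slip.
- block: Fixed block, 170 x 100 x 48 mm (x, y, z), steel below, grooved aluminium plate on top that a press sinks by 1 mm per 8 N. Origin at the centre of its underside, 0 to 8 mm above the table; z up. Groove centred on y = 0, 42 mm wide, 3 mm deep, floor 45 mm above the origin, open at -x, closed by an 8 mm flush wall at +x. The lands beside it are level with the blank. Over 20 N marks blank or block.
- block_edge (a point): Point on the block: middle of the groove floor at its open front (-x) end, 85 mm from the block's origin, 45 mm above it; axes as the block's. The blank slides out in its -x direction, with free space below down to the table; beyond 55 mm of overhang it tips off.
- vise: Fixed ball vise, foot 132 mm across, origin at its centre below, 0 to 6 mm above the table; z up. Two rigid steel jaws, tops level 96 mm above the origin, are one rest, x = -45 to +40 mm, 72 mm wide in y. Four side pins, 6 mm diameter, 12 mm high, at x = -22 and +14 mm, y = +23 and -23 mm leave 40 mm between them. The blank lies along x; the -x end is open. Over 20 N marks it.
- vise_seat (a point): Point on the jaw tops, on the centre line, where the blank's +x end butts against two stop pins (6 mm diameter, 12 mm high, at y = +10 and -10 mm): 34 mm in +x from the vise's origin, 96 mm above it; axes as the vise's. With the blank home, its origin is 55 mm from here in -x, and its -x end sticks out 31 mm beyond the jaws, free below.
- bottle: Bystander: brown bottle, 84 mm diameter, 190 mm high, origin at the centre of its underside.
- hammer: Bystander: small hammer lying flat, 240 mm long along its x, origin near the middle of its underside.
- beaker: Bystander: glass beaker, 60 mm diameter, 75 mm high, origin at the centre of its underside.
- punch: Bystander: square steel punch bar lying flat, 120 x 8 x 8 mm, long along its x, origin at the centre of its underside.

How it is judged (in metres and radians):
On the way, in this order (a step that is already met when the one before it is completed fails the run):
1. the blank lies flat in the groove and sticks out at least 18 mm over the block's open front edge (x of blank in the frame of block below -0.048 m and y of blank in the frame of block between -0.006 and 0.006 m and z of blank in the frame of block between 0.042 and 0.047 m and angle between blank's own z axis and vertical below 0.05 rad), for 0.2 s.
2. the fingers hold the blank at least 15 mm above the groove floor (z of blank in the frame of block above 0.06 m and contact force between the fingers and blank above 1 N), for 0.2 s.
At the end, for the whole second after the job is handed in: The blank rests released and still, flat on the vise jaws (underside within 2 mm of the jaw tops, level within 0.04 rad), between the side pins (within 4 mm of the centre line, along it within 0.14 rad), its end within 3 mm of the two stop pins (x of blank in the frame of vise_seat between -0.058 and -0.0535 m and y of blank in the frame of vise_seat between -0.004 and 0.004 m and z of blank in the frame of vise_seat between -0.002 and 0.002 m and angle between blank's own z axis and vertical below 0.04 rad and angle between the x axis of blank and the x axis of vise, either way round below 0.14 rad and linear speed of blank below 0.01 m/s and angular speed of blank below 0.1 rad/s); the robot touches nothing.
It fails at once if the blank is pressed on the block with more than 20 N (contact force between blank and block above 20 N).
It fails at once if the robot presses on the block with more than 20 N (contact force between any of the fingers, the arm and block above 20 N).
It fails at once if the blank is pressed on the vise or its pins with more than 20 N (contact force between blank and vise above 20 N).
It fails at once if the blank is dropped below the block's top (height (world z) of blank below 0.035 m).
It fails at once if the bottle, hammer, beaker or punch is moved over 30 mm (distance of any of bottle, hammer, beaker, punch from where it was at the start of the episode above 0.03 m).
It also fails if it takes over 70 s, if anything falls off the work surface, if the arm or the gripper's body presses on something with over 40 N, if the wrist force passes 120 N, or if a joint passes its speed limit or range.

## Working session

There is one attempt and no reset: what is moved stays moved. The work goes in short steps, Python scripts to look and compute and a tool call to move; the robot and the scene stay as the last step left them, time stands still between calls to the robot, and variables do not carry over. Pictures are saved under pics/ and viewed, at most 10 in all, crops included, and the job is handed in when it is done.

Besides the shell and the picture viewer there is one more tool, called after "Emit:" by a JSON object that holds its "api" and its "payload". arm_command: Moves the arm, as the interface text tells. Its arguments: {"type":"object","properties":{"steps":{"type":"array"}},"required":["steps"]}

```bash
mkdir -p pics; ls; cat > h.py <<'E'
import numpy as np, cv2
from plant import ctrl
from scipy.spatial.transform import Rotation as R
def shot(n,f):
    o=ctrl.get_obs(); im,d=ctrl.snapshot(n); cv2.imwrite(f'pics/{f}.png',im[:,:,::-1]); np.savez(f'pics/{f}.npz',im=im,d=d,p=o['tool_pos'],r=o['orientation']); return im,d,o
def cam(n,p=None,r=None):
    c=ctrl.calibration(n); f=210/np.tan(np.radians(c['vertical_fov'])/2)
    if n=='wrist':
        T=np.eye(4);T[:3,:3]=R.from_euler('xyz',r,degrees=True).as_matrix();T[:3,3]=p
        M=T@np.array(c['hand_eye'])
    else:
        W=np.eye(4);W[:3,:3]=cv2.Rodrigues(np.array(c['rvec'],float))[0];W[:3,3]=np.ravel(c['tvec']);M=np.linalg.inv(W)
    return f,c['cx'],c['cy'],M
def ray(C,uv,z):
    f,cx,cy,M=C; uv=np.atleast_2d(np.array(uv,float))
    d=np.c_[(uv[:,0]-cx)/f,(uv[:,1]-cy)/f,np.ones(len(uv))]@M[:3,:3].T
    o=M[:3,3]; return o+d*((z-o[2])/d[:,2])[:,None]
def cloud(C,d):
    f,cx,cy,M=C; v,u=np.indices(d.shape)
    P=np.stack([(u-cx)/f*d,(v-cy)/f*d,d],-1); return P@M[:3,:3].T+M[:3,3]
E
python3 - <<'E'
from h import *
for n in('top','side'): shot(n,n+'1')
a=np.hstack([cv2.imread('pics/top1.png')]); 
print(ctrl.get_obs()); print({n:ctrl.calibration(n) for n in('top','wrist','side')})
E
```

```text
pics
{'clock': 0.1, 'joint_pos': array([-4.83512943e+01,  2.05882445e+01,  6.39188662e-01, -1.57000353e-02,
       -7.01340964e+01, -1.65070323e+01]), 'qvel': array([-0.00567496, -0.10197804,  0.11015013,  0.12028017, -0.03810799,
        0.04343112]), 'tau': array([-2.51017591e-04, -5.84162593e+01,  2.93749666e+01,  7.01551884e+00,
        1.01536280e-02, -7.26543817e-05]), 'tool_pos': array([ 0.28657073, -0.61068495,  0.22571371]), 'orientation': array([ 1.79916081e+02, -9.47677512e-03, -1.54863665e+02]), 'force': array([ 0.21638186, -0.22904271,  0.13280893]), 'moment': array([ 0.02606217, -0.00733572,  0.00664038]), 'gripper_force': 0.0, 'opening': 0.08699982345621064}
{'top': {'vertical_fov': 46.00281118901371, 'cx': 279.379651461603, 'cy': 208.5808890720542, 'rvec': array([ 2.15602888, -2.14120298,  0.1913991 ]), 'tvec': array([-0.01266988,  0.62325075,  1.50820041])}, 'wrist': {'vertical_fov': 64.12531033873223, 'cx': 276.87303547662384, 'cy': 204.48862048508997, 'hand_eye': array([[-4.13601322e-04, -9.57913031e-01, -2.87058275e-01,
         7.59962094e-02],
       [ 9.99999846e-01, -2.89818434e-04, -4.73703132e-04,
         4.06854649e-04],
       [ 3.70571623e-04, -2.87058426e-01,  9.57913004e-01,
        -1.58516618e-01],
       [ 0.00000000e+00,  0.00000000e+00,  0.00000000e+00,
         1.00000000e+00]])}, 'side': {'vertical_fov': 49.233591404707994, 'cx': 275.36614941237013, 'cy': 209.88858401412347, 'rvec': array([ 0.34503384, -2.80782814,  1.10113152]), 'tvec': array([0.60219794, 0.16944928, 1.15333714])}}
```

View pics/top1.png

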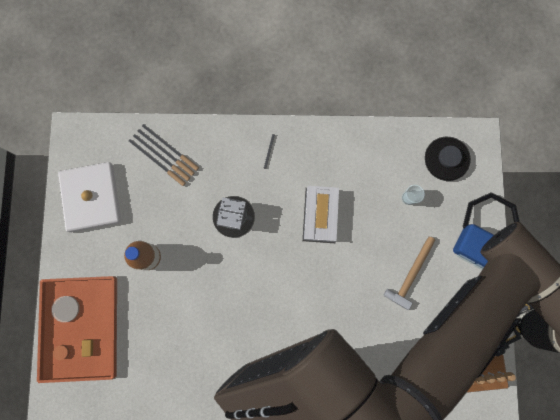

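View pics/side1.png

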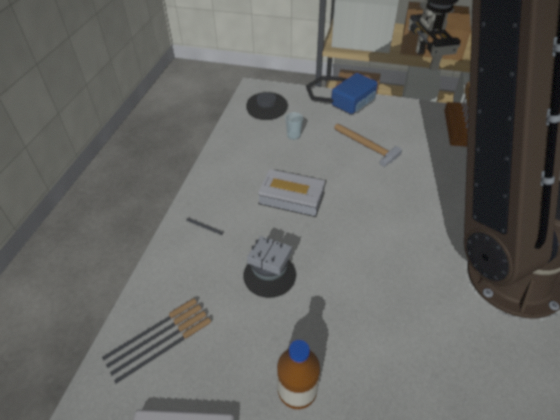

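The top view shows the block at (321,213), with its brass blank at (322,211). The vise is at (233,215), the bottle at (140,255), the beaker at (413,196), the hammer around (412,275) and the punch at (270,151).

```bash
python3 - <<'E'
from h import *
z=np.load('pics/top1.npz'); C=cam('top'); im=z['im']
hsv=cv2.cvtColor(im,cv2.COLOR_RGB2HSV)
m=cv2.inRange(hsv,(8,100,60),(30,255,255)); m[:, :300]=0;m[:,345:]=0;m[:180]=0;m[250:]=0
c=max(cv2.findContours(m,0,2)[0],key=cv2.contourArea); r=cv2.minAreaRect(c); print(r)
print('blank',ray(C,[r[0]],.052), ray(C,cv2.boxPoints(r),.052).round(3))
for n,uv,h in [('blockc',(321,214),.05),('vise',(233,215),.1),('beaker',(413,196),.07),('bottle',(140,253),.19),('punch',(270,151),0),('ham',(398,300),0.02)]: print(n,ray(C,[uv],h).round(3))
P=cloud(C,z['d']); print(P[215,310],P[215,233],P[235,322], P[260,300])
E
```

```text
((321.63623046875, 210.6844940185547), (10.628686904907227, 33.00177764892578), 3.3664605617523193)
blank [[ 0.61732949 -0.14132961  0.052     ]] [[ 0.566 -0.121  0.052]
 [ 0.671 -0.128  0.052]
 [ 0.669 -0.162  0.052]
 [ 0.564 -0.154  0.052]]
blockc [[ 0.607 -0.139  0.05 ]]
vise [[0.594 0.133 0.1  ]]
beaker [[ 0.664 -0.427  0.07 ]]
bottle [[0.472 0.385 0.19 ]]
punch [[0.824 0.023 0.   ]]
ham [[ 0.341 -0.382  0.02 ]]
[ 0.60385197 -0.10491155  0.04825692] [0.59444889 0.1332518  0.09934215] [ 0.54108847 -0.14241948  0.04658861] [ 0.46506025 -0.07609997  0.00178117]
```

Emit:
{"api": "arm_command", "payload": {"steps": [{"translation": [-34, 29, -4], "rotation": [0, 0, 1], "claw": 87}, {"translation": [-68, 58, -8], "rotation": [0, 0, 2], "claw": 87}, {"translation": [-102, 87, -12], "rotation": [0, 0, 3], "claw": 87}, {"translation": [-136, 116, -16], "rotation": [0, 0, 4], "claw": 87}, {"translation": [-170, 145, -20], "rotation": [0, 0, 5], "claw": 87}]}}

```text
clock: 0.6
tool_pos: [0.3793, -0.4058, 0.2464]
orientation: [180.0, -0.0, 179.9]
force: [1.1, 0.9, 0.5]
opening: 0.0871
gripper_force: 0.0
```

Emit:
{"api": "arm_command", "payload": {"steps": [{"translation": [-18, 41, -3], "rotation": [0, 0, 0], "claw": 87}, {"translation": [-36, 82, -7], "rotation": [0, 0, 0], "claw": 87}, {"translation": [-54, 123, -10], "rotation": [0, 0, 0], "claw": 87}, {"translation": [-72, 164, -14], "rotation": [0, 0, 0], "claw": 87}, {"translation": [-90, 205, -17], "rotation": [0, 0, 0], "claw": 87}]}}

```text
clock: 1.1
tool_pos: [0.4688, -0.2005, 0.2637]
orientation: [180.0, 0.0, -179.9]
force: [1.9, -0.9, -0.1]
opening: 0.0873
gripper_force: 0.0
```

Emit:
{"api": "arm_command", "payload": {"steps": [{"translation": [-18, 41, -3], "rotation": [0, 0, 0], "claw": 40}, {"translation": [-36, 82, -7], "rotation": [0, 0, 0], "claw": 20}, {"translation": [-54, 123, -10], "rotation": [0, 0, 0], "claw": 0}, {"translation": [-72, 164, -14], "rotation": [0, 0, 0], "claw": 0}, {"translation": [-90, 200, -17], "rotation": [0, 0, 0], "claw": 0}]}}

```text
clock: 1.6
tool_pos: [0.5583, 0.0, 0.2807]
orientation: [180.0, 0.0, -179.8]
force: [0.4, -1.2, 0.5]
opening: 0.0524
gripper_force: 0.0
```

Emit:
{"api": "arm_command", "payload": {"steps": [{"translation": [0, 0, 0], "rotation": [0, 0, 0], "claw": 0}, {"translation": [0, 0, 0], "rotation": [0, 0, 0], "claw": 0}, {"translation": [0, 0, 0], "rotation": [0, 0, 0], "claw": 0}]}}

```text
clock: 1.9
tool_pos: [0.5576, -0.0026, 0.2802]
orientation: [-180.0, -0.0, -179.9]
force: [0.4, 0.0, 0.5]
opening: 0.0286
gripper_force: 0.0
```

```bash
python3 - <<'E'
from h import *
im,d,o=shot('wrist','w1'); print(o['tool_pos'],o['orientation'],o['opening'])
P=cloud(cam('wrist',o['tool_pos'],o['orientation']),d)
for n,lo,hi in(('block',(.47,-.22),(.74,-.07)),('vise',(.5,.06),(.72,.22))):
    q=(P[...,0]>lo[0])&(P[...,0]<hi[0])&(P[...,1]>lo[1])&(P[...,1]<hi[1])&(d>0)
    h,b=np.histogram(P[q][:,2],bins=np.arange(-.004,.13,.002)); print(n,[(round(x,3),int(k)) for x,k in zip(b,h) if k>150])
E
```

```text
[ 0.55756379 -0.00255403  0.28020964] [-1.79987498e+02 -4.82513072e-02 -1.79871300e+02] 0.028620604125024773
block [(np.float64(-0.002), 2075), (np.float64(0.0), 5016), (np.float64(0.002), 479), (np.float64(0.044), 250), (np.float64(0.046), 1248), (np.float64(0.048), 4325), (np.float64(0.05), 2827)]
vise [(np.float64(-0.002), 1823), (np.float64(0.0), 4457), (np.float64(0.002), 399), (np.float64(0.004), 228), (np.float64(0.008), 207), (np.float64(0.01), 542), (np.float64(0.012), 547), (np.float64(0.014), 478), (np.float64(0.016), 366), (np.float64(0.018), 170), (np.float64(0.052), 153), (np.float64(0.098), 2174), (np.float64(0.1), 1817)]
```

View pics/w1.png

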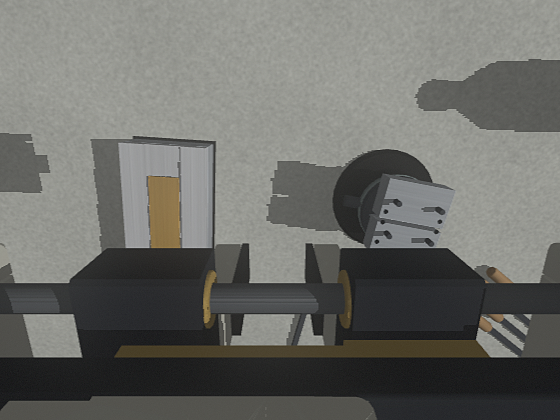

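The wrist view, with down being world +X, shows the block with its front edge at v≈140. The side pins of the vise are at about (397,202), (440,210), (387,235) and (429,241), so its stops lie toward +X. The gripper hides the far parts, so I'll shift +X.

Emit:
{"api": "arm_command", "payload": {"steps": [{"translation": [-45, 0, 0], "rotation": [0, 0, 0], "claw": 0}, {"translation": [-90, 0, 0], "rotation": [0, 0, 0], "claw": 0}, {"translation": [-125, 0, 0], "rotation": [0, 0, 0], "claw": 0}, {"translation": [-145, 0, 0], "rotation": [0, 0, 0], "claw": 0}, {"translation": [-145, 0, 0], "rotation": [0, 0, 0], "claw": 0}]}}

```text
clock: 2.45
tool_pos: [0.7044, -0.0033, 0.2786]
orientation: [-180.0, -0.1, -180.0]
force: [-0.9, 0.0, 0.3]
opening: 0.0005
gripper_force: 0.0
```

```bash
python3 - <<'E'
from h import *
im,d,o=shot('wrist','w2'); print(o['tool_pos'],o['orientation'],o['opening'])
cv2.imwrite('pics/w2b.png',cv2.resize(im[0:260,60:500,::-1],None,fx=1.8,fy=1.8,interpolation=2))
E
```

```text
[ 0.70444919 -0.00330754  0.27856577] [-1.79959381e+02 -1.24685422e-01 -1.79986383e+02] 0.0004936301801879909
```

View pics/w2b.png

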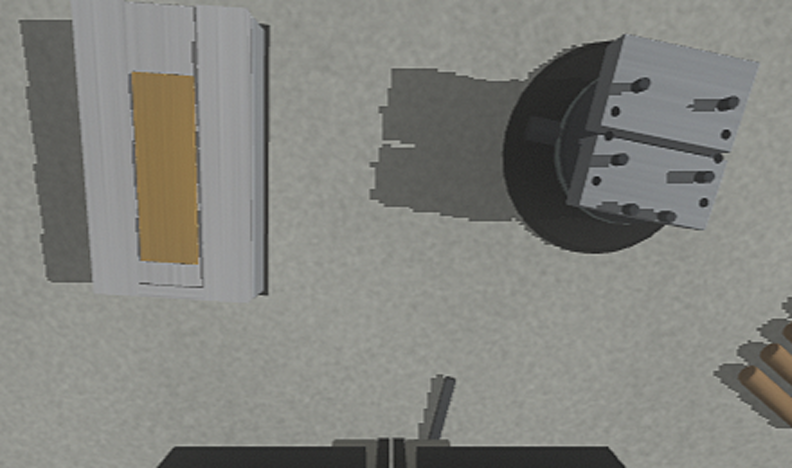

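This view shows everything that matters. The blank is at crop (132..198, 72..265). The side-pin tops are at about (643,84), (732,102), (622,158) and (707,176), and the stop pins are at (632,209) and (668,216).

```bash
python3 - <<'E'
from h import *
z=np.load('pics/w2.npz'); im,d=z['im'],z['d']; C=cam('wrist',z['p'],z['r']); P=cloud(C,d)
u,v=np.meshgrid(range(560),range(420))
def top(lo,hi,umin,umax):
    q=(d>0)&(P[...,2]>lo)&(P[...,2]<hi)&(u>umin)&(u<umax)&(v<225)
    pts=P[q]; h=np.median(pts[:,2])
    m=cv2.morphologyEx(q.astype(np.uint8),cv2.MORPH_CLOSE,np.ones((7,7)))
    c=max(cv2.findContours(m,0,1)[0],key=cv2.contourArea)
    X=ray(C,c[:,0,:],h); r=cv2.minAreaRect((X[:,:2]*1000).astype(np.float32))
    print('h',h,'rect',r,'v range',c[:,0,1].min()); return h
hb=top(.04,.06,60,230)
hv=top(.09,.106,300,500)
hsv=cv2.cvtColor(im,cv2.COLOR_RGB2HSV); m=cv2.inRange(hsv,(8,100,60),(30,255,255)); m[:,230:]=0
c=max(cv2.findContours(m,0,1)[0],key=cv2.contourArea); print('blank',cv2.minAreaRect((ray(C,c[:,0,:],hb)[:,:2]*1000).astype(np.float32)))
pins=np.array([(643,84),(732,102),(622,158),(707,176),(632,209),(668,216)])/1.8+[60,0]
X=ray(C,pins,hv+.012)[:,:2]*1000; print(X.round(1))
# fit vise frame
L=np.array([(-22,-23),(-22,23),(14,-23),(14,23),(37,-10),(37,10.)])
a=L-L.mean(0);b=X-X.mean(0); th=np.arctan2((a[:,0]*b[:,1]-a[:,1]*b[:,0]).sum(),(a*b).sum())
Rm=np.array([[np.cos(th),-np.sin(th)],[np.sin(th),np.cos(th)]]); t=X.mean(0)-Rm@L.mean(0)
print('vise',t,np.degrees(th),'res',(X-(L@Rm.T+t)).round(1).tolist())
E
```

```text
h 0.04945377471365292 rect ((609.9343872070312, -138.7607421875), (102.36402893066406, 172.90159606933594), 86.30086517333984) v range 0
h 0.09976660865821382 rect ((601.7650756835938, 139.6455535888672), (74.86168670654297, 85.06880950927734), 79.28633117675781) v range 19
blank ((618.3256225585938, -139.914794921875), (36.275997161865234, 109.60440063476562), 86.1180191040039)
[[579.  122.2]
 [587.2 167.5]
 [613.5 115.6]
 [622.3 160.3]
 [638.7 123.6]
 [642.2 142.8]]
vise [604.35252998 140.54447856] -11.130137512673828 res [[0.7, 0.0], [0.0, 0.1], [-0.1, 0.4], [-0.2, -0.1], [-0.0, 0.0], [-0.3, -0.4]]
```

Emit:
{"api": "arm_command", "payload": {"steps": [{"translation": [15, -35, 10], "rotation": [0, 0, 0.2], "claw": 0}, {"translation": [30, -70, 30], "rotation": [0, 0, 0.4], "claw": 0}, {"translation": [45, -105, 50], "rotation": [0, 0, 0.6], "claw": 0}, {"translation": [60, -138, 70], "rotation": [0, 0, 0.75], "claw": 0}, {"translation": [60, -138, 110], "rotation": [0, 0, 0.75], "claw": 0}]}}

```text
clock: 3.0
tool_pos: [0.6422, -0.1441, 0.174]
orientation: [-180.0, 0.4, 176.2]
force: [1.4, 0.5, 0.5]
opening: 0.0003
gripper_force: 0.0
```

Emit:
{"api": "arm_command", "payload": {"steps": [{"translation": [0, 0, 35], "rotation": [0, 0, 0], "claw": 0}, {"translation": [0, 0, 65], "rotation": [0, 0, 0], "claw": 0}, {"translation": [0, 0, 85], "rotation": [0, 0, 0], "claw": 0}, {"translation": [0, 0, 95], "rotation": [0, 0, 0], "claw": 0}, {"translation": [0, 0, 95], "rotation": [0, 0, 0], "claw": 0}]}}

```text
clock: 3.5
tool_pos: [0.6421, -0.1403, 0.075]
orientation: [-180.0, -0.1, 176.4]
force: [-0.2, 0.3, 0.8]
opening: 0.0007
gripper_force: 0.0
```

```bash
python3 - <<'E'
from h import *
im,d,o=shot('wrist','w3'); print(o['tool_pos'],o['orientation'],o['opening'],o['force'])
E
```

```text
[ 0.64208482 -0.14027375  0.07498433] [-1.79992158e+02 -9.76988388e-02  1.76357622e+02] 0.0007330813741099823 [-0.18496184  0.28653587  0.81036612]
```

View pics/w3.png

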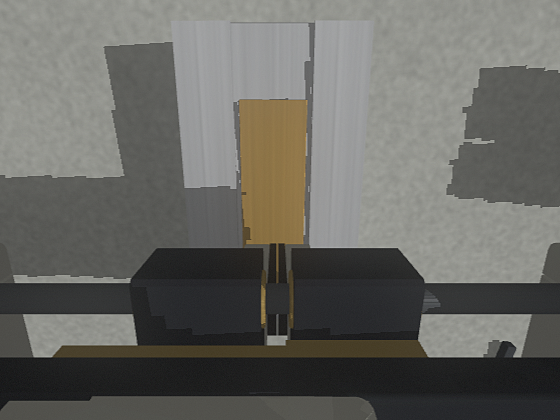

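The tips are centred at u≈278. The blank spans u≈240..306 and its front end is at v≈100. The groove front is at v≈22.

```bash
python3 - <<'E'
from h import *
z=np.load('pics/w3.npz'); im,d=z['im'],z['d']; C=cam('wrist',z['p'],z['r']); P=cloud(C,d)
print('land z',np.median(P[60:150,190:225,2]),np.median(P[60:150,330:350,2]),'blank z',np.median(P[120:220,250:295,2]),'groove',np.median(P[40:85,245:295,2]))
h=.0495
hsv=cv2.cvtColor(im,cv2.COLOR_RGB2HSV); m=cv2.inRange(hsv,(8,100,60),(30,255,255))
for v in(110,160,210):
    u=np.where(m[v,225:320])[0]+225; print('blank row',v,ray(C,[(u.min(),v),(u.max()+1,v)],h)[:,:2].round(4).tolist())
v=np.where(m[:240,275])[0].min(); print('end',ray(C,[(275,v)],h))
for u in(185,355): 
    q=np.where(P[:200,u,2]>.04)[0].min(); print('front',q,ray(C,[(u,q)],h))
for v in (60,100,140):
    q=np.where(P[v,:,2]>.044)[0]; print('sides',ray(C,[(q.min(),v),(q.max()+1,v)],h)[:,:2].round(4).tolist())
E
```

```text
land z 0.049665319759626764 0.04972483176753624 blank z 0.04973954413883032 groove 0.046683644172415634
blank row 110 [[0.5677, -0.154], [0.5699, -0.1186]]
blank row 160 [[0.5941, -0.156], [0.5964, -0.1208]]
blank row 210 [[0.623, -0.1575], [0.6252, -0.1225]]
end [[ 0.56382435 -0.13519411  0.0495    ]]
front 21 [[ 0.52390159 -0.17701504  0.0495    ]]
front 20 [[ 0.52881588 -0.09342104  0.0495    ]]
sides [[0.5377, -0.2399], [0.5476, -0.0853]]
sides [[0.5605, -0.1865], [0.5669, -0.0865]]
sides [[0.5812, -0.1879], [0.5883, -0.0765]]
```

Emit:
{"api": "arm_command", "payload": {"steps": [{"translation": [0, -1, 12], "rotation": [0, 0, 0], "claw": 0}, {"translation": [0, -1, 20], "rotation": [0, 0, 0], "claw": 0}, {"translation": [0, -1, 24], "rotation": [0, 0, 0], "claw": 0}, {"translation": [0, -1, 24], "rotation": [0, 0, 0], "claw": 0}, {"translation": [0, -1, 24], "rotation": [0, 0, 0], "claw": 0}]}}

```text
clock: 4.05
tool_pos: [0.6434, -0.1409, 0.0516]
orientation: [-180.0, -0.0, 176.4]
force: [-0.0, 0.5, 0.2]
opening: 0.0004
gripper_force: 0.0
```

Emit:
{"api": "arm_command", "payload": {"steps": [{"translation": [0, 0, 0.4], "rotation": [0, 0, 0], "claw": 0}, {"translation": [0, 0, 0.8], "rotation": [0, 0, 0], "claw": 0}, {"translation": [0, 0, 0.8], "rotation": [0, 0, 0], "claw": 0}]}}

```text
clock: 4.35
tool_pos: [0.6434, -0.1409, 0.0509]
orientation: [180.0, 0.0, 176.4]
force: [-0.3, -0.7, -0.5]
opening: 0.0003
gripper_force: 0.0
```

Emit:
{"api": "arm_command", "payload": {"steps": [{"translation": [0, 0, 0.5], "rotation": [0, 0, 0], "claw": 0}, {"translation": [0, 0, 1.0], "rotation": [0, 0, 0], "claw": 0}, {"translation": [0, 0, 1.0], "rotation": [0, 0, 0], "claw": 0}]}}

```text
clock: 4.65
tool_pos: [0.6433, -0.1409, 0.0497]
orientation: [-180.0, -0.0, 176.4]
force: [0.1, -0.1, 0.0]
opening: 0.0005
gripper_force: 0.0
```

Emit:
{"api": "arm_command", "payload": {"steps": [{"translation": [0, 0, 0.4], "rotation": [0, 0, 0], "claw": 0}, {"translation": [0, 0, 0.4], "rotation": [0, 0, 0], "claw": 0}]}}

```text
clock: 4.85
tool_pos: [0.6433, -0.1409, 0.0495]
orientation: [-180.0, -0.0, 176.4]
force: [-0.1, 0.3, 1.4]
opening: 0.0004
gripper_force: 0.8
```

Emit:
{"api": "arm_command", "payload": {"steps": [{"translation": [0, 0, 0.5], "rotation": [0, 0, 0], "claw": 0}, {"translation": [0, 0, 0.9], "rotation": [0, 0, 0], "claw": 0}, {"translation": [0, 0, 0.9], "rotation": [0, 0, 0], "claw": 0}, {"translation": [0, 0, 0.9], "rotation": [0, 0, 0], "claw": 0}]}}

```text
clock: 5.25
tool_pos: [0.6433, -0.1409, 0.049]
orientation: [-180.0, 0.0, 176.4]
force: [-1.7, 0.9, 6.1]
opening: 0.0003
gripper_force: 2.8
```

Emit:
{"api": "arm_command", "payload": {"steps": [{"translation": [0, 0, 0.25], "rotation": [0, 0, 0], "claw": 0}, {"translation": [3, 0, 0.25], "rotation": [0, 0, 0], "claw": 0}, {"translation": [6, 0, 0.25], "rotation": [0, 0, 0], "claw": 0}, {"translation": [10, 0, 0.25], "rotation": [0, 0, 0], "claw": 0}, {"translation": [14, 0, 0.25], "rotation": [0, 0, 0], "claw": 0}]}}

```text
clock: 5.75
tool_pos: [0.6303, -0.14, 0.049]
orientation: [-180.0, 0.1, 176.4]
force: [3.5, 0.2, 4.8]
opening: 0.0006
gripper_force: 2.7
```

Emit:
{"api": "arm_command", "payload": {"steps": [{"translation": [3, 0, 0.3], "rotation": [0, 0, 0], "claw": 0}, {"translation": [7, 0, 0.4], "rotation": [0, 0, 0], "claw": 0}, {"translation": [11, 0, 0.4], "rotation": [0, 0, 0], "claw": 0}, {"translation": [15, 0, 0.4], "rotation": [0, 0, 0], "claw": 0}, {"translation": [19, 0, 0.4], "rotation": [0, 0, 0], "claw": 0}]}}

```text
clock: 6.25
tool_pos: [0.6117, -0.1388, 0.0489]
orientation: [-180.0, 0.2, 176.4]
force: [3.9, -0.2, 6.1]
opening: 0.0004
gripper_force: 3.2
```

```bash
cat > m.py <<'E'
from h import *
import sys
im,d,o=shot('wrist',sys.argv[1]); print(o['tool_pos'],o['force'])
C=cam('wrist',o['tool_pos'],o['orientation'])
m=cv2.inRange(cv2.cvtColor(im,cv2.COLOR_RGB2HSV),(8,100,60),(30,255,255)); m[:,:200]=0;m[:,350:]=0
for u in (265,275,285):
    v=np.where(m[:240,u])[0].min(); print('end',u,v,ray(C,[(u,v)],.0495)[:,:2])
E
python3 m.py w4
```

```text
[ 0.61170158 -0.13884294  0.04887176] [ 3.87993812 -0.21392966  6.05412171]
end 265 96 [[ 0.53178917 -0.13808728]]
end 275 96 [[ 0.53207016 -0.13362188]]
end 285 96 [[ 0.53235116 -0.12915648]]
```

Emit:
{"api": "arm_command", "payload": {"steps": [{"translation": [4, 0, 0.1], "rotation": [0, 0, 0], "claw": 0}, {"translation": [9, 0, 0.1], "rotation": [0, 0, 0], "claw": 0}, {"translation": [14, 0, 0.1], "rotation": [0, 0, 0], "claw": 0}, {"translation": [19, 0, 0.1], "rotation": [0, 0, 0], "claw": 0}, {"translation": [24, 0, 0.1], "rotation": [0, 0, 0], "claw": 0}]}}

```text
clock: 6.8
tool_pos: [0.5878, -0.1373, 0.0488]
orientation: [-180.0, 0.2, 176.4]
force: [3.4, 0.2, 6.0]
opening: 0.0002
gripper_force: 3.3
```

Emit:
{"api": "arm_command", "payload": {"steps": [{"translation": [4, 0, 0], "rotation": [0, 0, 0], "claw": 0}, {"translation": [9, 0, 0], "rotation": [0, 0, 0], "claw": 0}, {"translation": [14, 0, 0], "rotation": [0, 0, 0], "claw": 0}, {"translation": [18, 0, 0], "rotation": [0, 0, 0], "claw": 0}, {"translation": [20, 0, 0], "rotation": [0, 0, 0], "claw": 0}]}}

```text
clock: 7.3
tool_pos: [0.5677, -0.1361, 0.0488]
orientation: [-180.0, 0.2, 176.4]
force: [3.1, 0.2, 7.2]
opening: -0.0001
gripper_force: 3.3
```

```bash
python3 m.py w5
```

```text
[ 0.56773004 -0.13607086  0.04879148] [3.11537181 0.16642748 7.23716067]
end 265 96 [[ 0.48781963 -0.13531719]]
end 275 96 [[ 0.48810022 -0.13085424]]
end 285 96 [[ 0.48838081 -0.12639127]]
```

Emit:
{"api": "arm_command", "payload": {"steps": [{"translation": [0, 0, -3], "rotation": [0, 0, 0], "claw": 0}, {"translation": [0, 0, -15], "rotation": [0, 0, 0], "claw": 0}, {"translation": [20, 0, -35], "rotation": [0, 0, 0], "claw": 64}, {"translation": [50, 0, -40], "rotation": [0, 0, 0], "claw": 64}, {"translation": [67, 0, -40], "rotation": [0, 0, 0], "claw": 64}]}}

```text
clock: 7.85
tool_pos: [0.4973, -0.1318, 0.0886]
orientation: [180.0, -0.0, 176.4]
force: [0.8, -0.2, 0.2]
opening: 0.0193
gripper_force: 0.0
```

Emit:
{"api": "arm_command", "payload": {"steps": [{"translation": [0, 0, 0], "rotation": [0, 0, 0], "claw": 64}, {"translation": [0, 0, 0], "rotation": [0, 0, 0], "claw": 64}, {"translation": [0, 0, 0], "rotation": [0, 0, 0], "claw": 64}, {"translation": [0, 0, 0], "rotation": [0, 0, 0], "claw": 64}]}}

```text
clock: 8.25
tool_pos: [0.5, -0.1318, 0.0875]
orientation: [-180.0, -0.0, 176.4]
force: [0.1, -0.8, -0.9]
opening: 0.0509
gripper_force: 0.0
```

```bash
python3 - <<'E'
from h import *
im,d,o=shot('wrist','w6'); print(o['tool_pos'],o['orientation'],o['opening'],o['force'])
E
```

```text
[ 0.50003341 -0.13183759  0.08753625] [-1.79994010e+02 -2.55834420e-02  1.76390518e+02] 0.050898003819267346 [ 0.06439894 -0.76428499 -0.85653369]
```

View pics/w6.png

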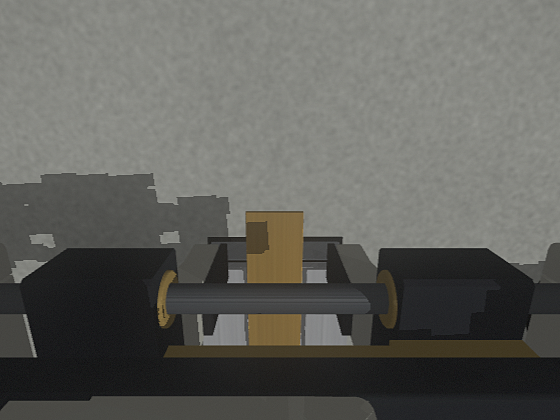

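The blank end is at u 246..303, v 212, centred between the fingers. Now I descend.

Emit:
{"api": "arm_command", "payload": {"steps": [{"translation": [0, 0, 12], "rotation": [0, 0, 0], "claw": 64}, {"translation": [0, 0, 27], "rotation": [0, 0, 0], "claw": 64}, {"translation": [0, 0, 42], "rotation": [0, 0, 0], "claw": 64}, {"translation": [0, 0, 53], "rotation": [0, 0, 0], "claw": 64}, {"translation": [0, 0, 56.5], "rotation": [0, 0, 0], "claw": 64}]}}

```text
clock: 8.8
tool_pos: [0.4986, -0.1319, 0.0293]
orientation: [-180.0, -0.2, 176.4]
force: [-0.4, -0.4, 0.2]
opening: 0.0642
gripper_force: 0.0
```

Emit:
{"api": "arm_command", "payload": {"steps": [{"translation": [0, 0, 0], "rotation": [0, 0, 0], "claw": 64}, {"translation": [0, 0, 0], "rotation": [0, 0, 0], "claw": 42}, {"translation": [0, 0, 0], "rotation": [0, 0, 0], "claw": 40}, {"translation": [0, 0, 0], "rotation": [0, 0, 0], "claw": 39}, {"translation": [0, 0, 0], "rotation": [0, 0, 0], "claw": 38}]}}

```text
clock: 9.3
tool_pos: [0.4998, -0.1318, 0.0317]
orientation: [180.0, 0.0, 176.4]
force: [0.0, -0.0, -0.3]
opening: 0.0395
gripper_force: 0.0
```

Emit:
{"api": "arm_command", "payload": {"steps": [{"translation": [0, 0, 0], "rotation": [0, 0, 0], "claw": 33}, {"translation": [0, 0, 0], "rotation": [0, 0, 0], "claw": 30}, {"translation": [0, 0, 0], "rotation": [0, 0, 0], "claw": 20}, {"translation": [0, 0, 0], "rotation": [0, 0, 0], "claw": 20}, {"translation": [0, 0, 0], "rotation": [0, 0, 0], "claw": 20}]}}

```text
clock: 9.8
tool_pos: [0.4997, -0.1318, 0.0313]
orientation: [180.0, 0.0, 176.4]
force: [-0.2, 0.4, 1.0]
opening: 0.0347
gripper_force: 29.9
```

Emit:
{"api": "arm_command", "payload": {"steps": [{"translation": [0, 0, -3], "rotation": [0, 0, 0], "claw": 20}, {"translation": [0, 0, -8], "rotation": [0, 0, 0], "claw": 20}, {"translation": [0, 0, -15], "rotation": [0, 0, 0], "claw": 20}, {"translation": [0, 0, -25], "rotation": [0, 0, 0], "claw": 20}, {"translation": [0, 0, -35], "rotation": [0, 0, 0], "claw": 20}]}}

```text
clock: 10.3
tool_pos: [0.4996, -0.1318, 0.0672]
orientation: [180.0, 0.0, 176.4]
force: [-0.6, 0.4, -0.5]
opening: 0.0354
gripper_force: 29.9
```

Emit:
{"api": "arm_command", "payload": {"steps": [{"translation": [0, 0, -15], "rotation": [0, 0, 0], "claw": 20}, {"translation": [0, 0, -35], "rotation": [0, 0, 0], "claw": 20}, {"translation": [0, 0, -55], "rotation": [0, 0, 0], "claw": 20}, {"translation": [0, 0, -70], "rotation": [0, 0, 0], "claw": 20}, {"translation": [0, 0, -80], "rotation": [0, 0, 0], "claw": 20}]}}

```text
clock: 10.8
tool_pos: [0.5001, -0.1318, 0.1483]
orientation: [180.0, 0.1, 176.4]
force: [1.5, -0.8, -0.8]
opening: 0.0348
gripper_force: 29.9
```

Emit:
{"api": "arm_command", "payload": {"steps": [{"translation": [0, 0, 0], "rotation": [0, 0, 0], "claw": 20}, {"translation": [0, 0, 0], "rotation": [0, 0, 0], "claw": 20}]}}

```text
clock: 11.0
tool_pos: [0.4993, -0.1318, 0.1461]
orientation: [180.0, 0.0, 176.4]
force: [-0.1, 0.2, -1.9]
opening: 0.0351
gripper_force: 29.9
```

```bash
python3 - <<'E'
from h import *
im,d,o=shot('side','s2'); print(o['tool_pos'],o['orientation'],o['opening'],o['gripper_force'])
C=cam('side'); P=cloud(C,d); m=cv2.inRange(cv2.cvtColor(im,cv2.COLOR_RGB2HSV),(8,90,50),(32,255,255))>0
q=m&(P[...,0]>.45)&(P[...,0]<.65)&(P[...,1]>-.2)&(P[...,1]<-.08)&(P[...,2]>.06)
p=P[q]; print(len(p)); print(p[np.argsort(p[:,0])][::max(1,len(p)//15)].round(3))
v,u=np.where(q); print(u.min(),u.max(),v.min(),v.max())
cv2.imwrite('pics/s2b.png',cv2.resize(im[60:260,200:440,::-1],None,fx=3,fy=3))
E
```

```text
[ 0.49932791 -0.13175347  0.14605359] [1.79982334e+02 6.03355893e-05 1.76380807e+02] 0.03505864284509501 29.90643560886383
106
[[ 0.462 -0.15   0.226]
 [ 0.468 -0.15   0.232]
 [ 0.562 -0.141  0.164]
 [ 0.564 -0.152  0.161]
 [ 0.567 -0.137  0.163]
 [ 0.569 -0.146  0.166]
 [ 0.571 -0.131  0.164]
 [ 0.573 -0.128  0.165]
 [ 0.576 -0.142  0.164]
 [ 0.578 -0.154  0.161]
 [ 0.581 -0.139  0.162]
 [ 0.583 -0.137  0.163]
 [ 0.585 -0.132  0.163]
 [ 0.587 -0.143  0.164]
 [ 0.59  -0.129  0.165]
 [ 0.592 -0.127  0.167]]
297 349 140 163
```

View pics/s2b.png

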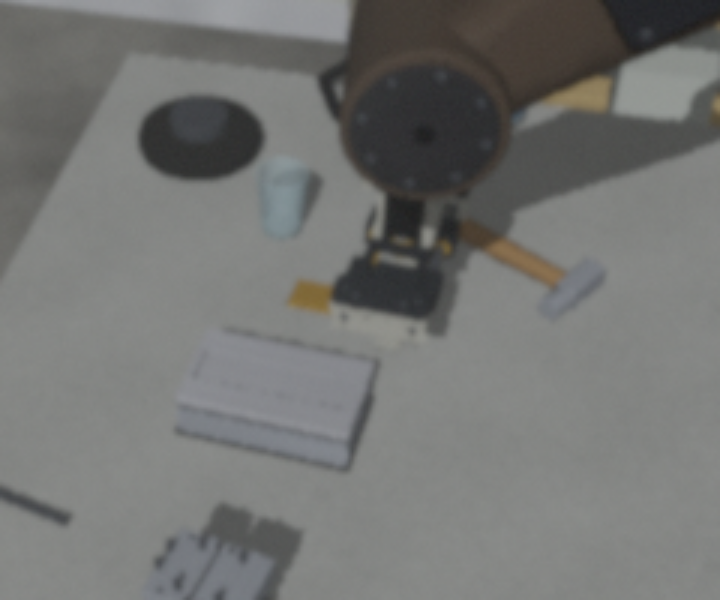

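The side view shows the blank held level, at crop (310,296). Next I carry it up and over for a second, closer look at the vise.

Emit:
{"api": "arm_command", "payload": {"steps": [{"translation": [-10, 15, -20], "rotation": [0, 0, 0.2], "claw": 20}, {"translation": [-25, 40, -45], "rotation": [0, 0, 0.4], "claw": 20}, {"translation": [-42, 70, -65], "rotation": [0, 0, 0.6], "claw": 20}, {"translation": [-60, 100, -74], "rotation": [0, 0, 0.8], "claw": 20}, {"translation": [-80, 133, -74], "rotation": [0, 0, 1.0], "claw": 20}]}}

```text
clock: 11.55
tool_pos: [0.5888, -0.0031, 0.2211]
orientation: [180.0, 0.1, 171.3]
force: [0.2, -1.1, -1.0]
opening: 0.0352
gripper_force: 29.9
```

```bash
python3 - <<'E'
from h import *
o=ctrl.get_obs(); D=np.array([.69,.14,.22])-o['tool_pos']; print(o['opening'],o['tool_pos'],R.from_euler('xyz',o['orientation'],degrees=True).inv().apply(D)*1000)
E
```

```text
0.03515054658435286 [ 0.58877658 -0.00309232  0.22110784] [-78.50590301 156.70998699   1.27439498]
```

Emit:
{"api": "arm_command", "payload": {"steps": [{"translation": [-16, 32, 0], "rotation": [0, 0, 0.1], "claw": 20}, {"translation": [-32, 65, 0], "rotation": [0, 0, 0.2], "claw": 20}, {"translation": [-49, 98, 0], "rotation": [0, 0, 0.3], "claw": 20}, {"translation": [-66, 131, 0], "rotation": [0, 0, 0.4], "claw": 20}, {"translation": [-78, 155, 0], "rotation": [0, 0, 0.45], "claw": 20}]}}

```text
clock: 12.05
tool_pos: [0.6887, 0.1393, 0.2181]
orientation: [-179.9, -0.1, 169.2]
force: [0.7, -0.8, -0.8]
opening: 0.0352
gripper_force: 29.9
```

Emit:
{"api": "arm_command", "payload": {"steps": [{"translation": [0, 0, 0], "rotation": [0, 0, 0], "claw": 20}, {"translation": [0, 0, 0], "rotation": [0, 0, 0], "claw": 20}, {"translation": [0, 0, 0], "rotation": [0, 0, 0], "claw": 20}]}}

```text
clock: 12.35
tool_pos: [0.6875, 0.1368, 0.2193]
orientation: [-179.9, -0.1, 169.1]
force: [-0.2, -0.6, -1.1]
opening: 0.035
gripper_force: 29.9
```

```bash
python3 - <<'E'
from h import *
im,d,o=shot('wrist','w7'); print(o['tool_pos'],o['orientation'],o['opening'],o['gripper_force'])
cv2.imwrite('pics/w7b.png',cv2.resize(im[0:280,140:400,::-1],None,fx=2,fy=2,interpolation=2))
E
```

```text
[0.68752929 0.13683173 0.21931955] [-1.79944233e+02 -7.82730721e-02  1.69128630e+02] 0.03501177900914313 29.906689524650574
```

View pics/w7b.png

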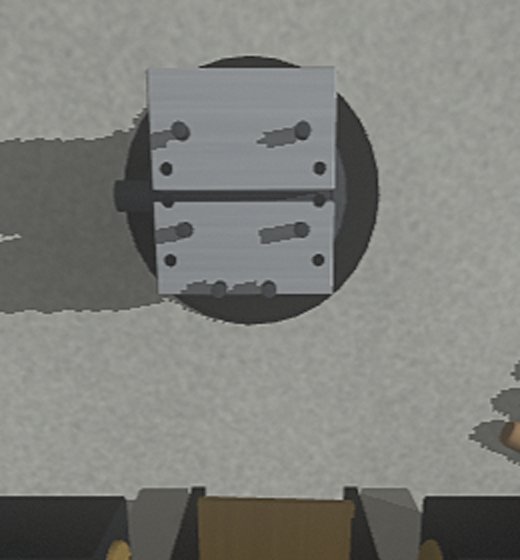

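The pin tops are at crop (180,130), (303,130), (184,229) and (302,229), and the stops are at (220,288) and (269,288). The held blank end is centred at u≈276.

```bash
python3 - <<'E'
from h import *
z=np.load('pics/w7.npz'); im,d=z['im'],z['d']; C=cam('wrist',z['p'],z['r']); P=cloud(C,d)
hv=np.median(P[50:90,230:290,2]); print('jaw',hv, np.median(P[105:140,235:290,2]))
pins=np.array([(180,130),(303,130),(184,229),(302,229),(220,288),(269,288)])/2+[140,0]
L=np.array([(-22,-23),(-22,23),(14,-23),(14,23),(37,-10),(37,10.)])
def fit(X,L,n):
    X=X[:,:2]*1000;a=L-L.mean(0);b=X-X.mean(0); th=np.arctan2((a[:,0]*b[:,1]-a[:,1]*b[:,0]).sum(),(a*b).sum())
    Rm=np.array([[np.cos(th),-np.sin(th)],[np.sin(th),np.cos(th)]]); t=X.mean(0)-Rm@L.mean(0)
    print(n,t.round(1),np.degrees(th).round(2),'res',(X-(L@Rm.T+t)).round(1).tolist())
fit(ray(C,pins,hv+.012),L,'pins')
co=np.array([(147,69),(335,67),(159,293),(333,293)])/2+[140,0]
fit(ray(C,co,hv),np.array([(-45,-36),(-45,36),(40,-36),(40,36.)]),'jaws')
# held blank end
e=np.array([(199,500),(354,501)])/2+[140,0]; X=ray(C,e,z['p'][2]+.0185)
print('blank end', (R.from_euler('xyz',z['r'],degrees=True).inv().apply(X-z['p'])*1000).round(1))
E
```

```text
jaw 0.09986388688849104 0.09988458251712895
pins [604.1 142.1] -10.68 res [[0.7, 0.2], [0.7, -0.5], [-0.1, 0.3], [-0.1, -0.5], [-0.6, 0.6], [-0.7, -0.1]]
jaws [604.4 141.9] -10.42 res [[0.7, 0.4], [0.4, -0.8], [-0.8, 0.4], [-0.3, -0.0]]
blank end [[ 12.9 -15.8 -18.5]
 [ 12.7  19.4 -18.5]]
```

```bash
cat > g.py <<'E'
from h import *
import sys
o=ctrl.get_obs(); y=np.radians(-10.65); vx,vy,z=map(float,sys.argv[1:4])
T=np.array([.6043+(vx*np.cos(y)-vy*np.sin(y))/1e3,.1403+(vx*np.sin(y)+vy*np.cos(y))/1e3,z])
Ro=R.from_euler('xyz',o['orientation'],degrees=True); Rt=R.from_euler('xyz',[180,0,169.35],degrees=True)
print('at',o['tool_pos'].round(4),'move',(Ro.inv().apply(T-o['tool_pos'])*1e3).round(1),'rot',((Ro.inv()*Rt).as_rotvec(degrees=True)/5).round(3),'F',o['force'].round(1),'op',o['opening'])
E
python3 g.py -70.2 0 .125
```

```text
at [0.6876 0.1367 0.2198] move [152.6 -12.4  94.9] rot [-0.006 -0.009 -0.048] F [-0.4  0.8 -1.7] op 0.034842976000398804
```

Emit:
{"api": "arm_command", "payload": {"steps": [{"translation": [30, -3, 0], "rotation": [0, 0, -0.05], "claw": 20}, {"translation": [65, -6, 0], "rotation": [0, 0, -0.05], "claw": 20}, {"translation": [100, -9, 5], "rotation": [0, 0, -0.05], "claw": 20}, {"translation": [130, -12, 20], "rotation": [0, 0, -0.05], "claw": 20}, {"translation": [152.5, -12.5, 40], "rotation": [0, 0, -0.05], "claw": 20}]}}

```text
clock: 12.9
tool_pos: [0.5346, 0.1532, 0.1814]
orientation: [179.9, 0.1, 169.4]
force: [1.0, 0.5, -1.4]
opening: 0.0348
gripper_force: 29.9
```

Emit:
{"api": "arm_command", "payload": {"steps": [{"translation": [0, 0, 20], "rotation": [0, 0, 0], "claw": 20}, {"translation": [0, 0, 40], "rotation": [0, 0, 0], "claw": 20}, {"translation": [0, 0, 52], "rotation": [0, 0, 0], "claw": 20}, {"translation": [0, 0, 55], "rotation": [0, 0, 0], "claw": 20}, {"translation": [0, 0, 55], "rotation": [0, 0, 0], "claw": 20}]}}

```text
clock: 13.4
tool_pos: [0.5362, 0.1535, 0.1253]
orientation: [-180.0, -0.0, 169.4]
force: [-0.1, -0.1, -1.1]
opening: 0.0352
gripper_force: 29.9
```

```bash
python3 g.py -70.2 0 .0864; python3 - <<'E'
from h import *
im,d,o=shot('top','t2')
cv2.imwrite('pics/t2b.png',cv2.resize(im[170:270,180:290,::-1],None,fx=5,fy=5,interpolation=2))
E
```

```text
at [0.5362 0.1535 0.1253] move [ 0.8 -0.4 38.9] rot [-0.003 -0.     0.003] F [-0.1 -0.1 -1.1] op 0.035167223671689604
```

View pics/t2b.png

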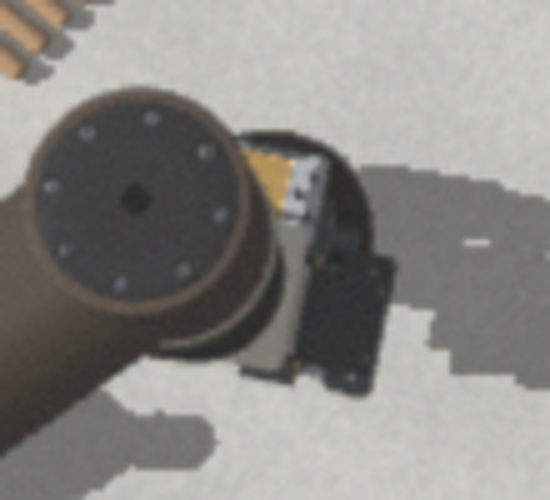

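The top view mostly hides the vise behind the arm, with only the blank's end visible at (270,180). I lower in small force-checked steps.

Emit:
{"api": "arm_command", "payload": {"steps": [{"translation": [1, 0, 10], "rotation": [0, 0, 0], "claw": 20}, {"translation": [1, 0, 18], "rotation": [0, 0, 0], "claw": 20}, {"translation": [1, 0, 24], "rotation": [0, 0, 0], "claw": 20}, {"translation": [1, 0, 27], "rotation": [0, 0, 0], "claw": 20}, {"translation": [1, 0, 27], "rotation": [0, 0, 0], "claw": 20}]}}

```text
clock: 13.95
tool_pos: [0.5347, 0.1539, 0.0975]
orientation: [-180.0, -0.0, 169.4]
force: [0.2, -0.1, -0.6]
opening: 0.035
gripper_force: 29.9
```

Emit:
{"api": "arm_command", "payload": {"steps": [{"translation": [0, 0, 1], "rotation": [0, 0, 0], "claw": 20}, {"translation": [0, 0, 2], "rotation": [0, 0, 0], "claw": 20}, {"translation": [0, 0, 2.5], "rotation": [0, 0, 0], "claw": 20}, {"translation": [0, 0, 2.5], "rotation": [0, 0, 0], "claw": 20}]}}

```text
clock: 14.35
tool_pos: [0.5351, 0.1541, 0.0958]
orientation: [180.0, 0.0, 169.4]
force: [-1.2, 0.3, -1.3]
opening: 0.0349
gripper_force: 29.9
```

Emit:
{"api": "arm_command", "payload": {"steps": [{"translation": [0, -0.7, 0], "rotation": [0, 0, 0], "claw": 20}, {"translation": [0, -0.7, 1], "rotation": [0, 0, 0], "claw": 20}, {"translation": [0, -0.7, 2], "rotation": [0, 0, 0], "claw": 20}, {"translation": [0, -0.7, 3], "rotation": [0, 0, 0], "claw": 20}, {"translation": [0, -0.7, 3], "rotation": [0, 0, 0], "claw": 20}]}}

```text
clock: 14.85
tool_pos: [0.5349, 0.1534, 0.0925]
orientation: [-180.0, -0.0, 169.4]
force: [0.2, -0.7, -1.2]
opening: 0.0352
gripper_force: 29.9
```

Emit:
{"api": "arm_command", "payload": {"steps": [{"translation": [0, 0, 1.5], "rotation": [0, 0, 0], "claw": 20}, {"translation": [0, 0, 3], "rotation": [0, 0, 0], "claw": 20}, {"translation": [0, 0, 4], "rotation": [0, 0, 0], "claw": 20}, {"translation": [0, 0, 4], "rotation": [0, 0, 0], "claw": 20}]}}

```text
clock: 15.25
tool_pos: [0.5348, 0.1534, 0.0885]
orientation: [-180.0, -0.0, 169.4]
force: [-0.5, -0.4, -0.6]
opening: 0.0348
gripper_force: 29.9
```

Forces stay near zero with the underside below the pin tops, so the blank is between the pins.

Emit:
{"api": "arm_command", "payload": {"steps": [{"translation": [0, 0, 1], "rotation": [0, 0, 0], "claw": 20}, {"translation": [0, 0, 2], "rotation": [0, 0, 0], "claw": 20}, {"translation": [0, 0, 3], "rotation": [0, 0, 0], "claw": 20}, {"translation": [0, 0, 3], "rotation": [0, 0, 0], "claw": 20}]}}

```text
clock: 15.65
tool_pos: [0.5349, 0.1534, 0.0856]
orientation: [-180.0, -0.0, 169.4]
force: [0.5, -0.0, -1.6]
opening: 0.0349
gripper_force: 29.9
```

Emit:
{"api": "arm_command", "payload": {"steps": [{"translation": [0, 0, 0.5], "rotation": [0, 0, 0], "claw": 20}, {"translation": [0, 0, 0.5], "rotation": [0, 0, 0], "claw": 20}]}}

```text
clock: 15.85
tool_pos: [0.5349, 0.1534, 0.0852]
orientation: [180.0, 0.0, 169.4]
force: [0.2, 1.2, -0.5]
opening: 0.0353
gripper_force: 29.9
```

Emit:
{"api": "arm_command", "payload": {"steps": [{"translation": [0, 0, 0.4], "rotation": [0, 0, 0], "claw": 20}, {"translation": [0, 0, 0.4], "rotation": [0, 0, 0], "claw": 20}]}}

```text
clock: 16.05
tool_pos: [0.5349, 0.1534, 0.0848]
orientation: [180.0, 0.0, 169.4]
force: [0.3, -0.0, -0.4]
opening: 0.0347
gripper_force: 29.9
```

Emit:
{"api": "arm_command", "payload": {"steps": [{"translation": [0, 0, 0.3], "rotation": [0, 0, 0], "claw": 20}, {"translation": [0, 0, 0.3], "rotation": [0, 0, 0], "claw": 20}]}}

```text
clock: 16.25
tool_pos: [0.535, 0.1534, 0.0847]
orientation: [180.0, 0.0, 169.4]
force: [-1.6, -0.2, 1.5]
opening: 0.035
gripper_force: 29.9
```

Contact with the jaws at about 2 N. Now I push gently toward the stops.

Emit:
{"api": "arm_command", "payload": {"steps": [{"translation": [-1, 0, 0], "rotation": [0, 0, 0], "claw": 20}, {"translation": [-2, 0, 0], "rotation": [0, 0, 0], "claw": 20}, {"translation": [-3, 0, 0], "rotation": [0, 0, 0], "claw": 20}, {"translation": [-4, 0, 0], "rotation": [0, 0, 0], "claw": 20}, {"translation": [-4, 0, 0], "rotation": [0, 0, 0], "claw": 20}]}}

```text
clock: 16.75
tool_pos: [0.5391, 0.1526, 0.0846]
orientation: [180.0, 0.0, 169.4]
force: [-0.8, -0.0, 2.3]
opening: 0.0351
gripper_force: 29.9
```

Emit:
{"api": "arm_command", "payload": {"steps": [{"translation": [-0.5, 0, 0], "rotation": [0, 0, 0], "claw": 20}, {"translation": [-1, 0, 0], "rotation": [0, 0, 0], "claw": 20}, {"translation": [-1, 0, 0], "rotation": [0, 0, 0], "claw": 20}]}}

```text
clock: 17.05
tool_pos: [0.5399, 0.1525, 0.0845]
orientation: [180.0, 0.0, 169.4]
force: [-1.1, 0.6, 1.8]
opening: 0.0348
gripper_force: 29.9
```

Emit:
{"api": "arm_command", "payload": {"steps": [{"translation": [-0.4, 0, 0], "rotation": [0, 0, 0], "claw": 20}, {"translation": [-0.8, 0, 0], "rotation": [0, 0, 0], "claw": 20}, {"translation": [-0.8, 0, 0], "rotation": [0, 0, 0], "claw": 20}]}}

```text
clock: 17.35
tool_pos: [0.5406, 0.1523, 0.0845]
orientation: [180.0, 0.0, 169.4]
force: [-0.5, 0.2, 2.4]
opening: 0.035
gripper_force: 29.9
```

Emit:
{"api": "arm_command", "payload": {"steps": [{"translation": [-0.4, 0, 0], "rotation": [0, 0, 0], "claw": 20}, {"translation": [-0.8, 0, 0], "rotation": [0, 0, 0], "claw": 20}, {"translation": [-0.8, 0, 0], "rotation": [0, 0, 0], "claw": 20}]}}

```text
clock: 17.65
tool_pos: [0.5412, 0.1522, 0.0845]
orientation: [-180.0, -0.0, 169.4]
force: [-3.5, 0.5, 4.2]
opening: 0.035
gripper_force: 29.9
```

Emit:
{"api": "arm_command", "payload": {"steps": [{"translation": [-0.5, 0, 0], "rotation": [0, 0, 0], "claw": 20}, {"translation": [-0.5, 0, 0], "rotation": [0, 0, 0], "claw": 20}]}}

```text
clock: 17.85
tool_pos: [0.5414, 0.1521, 0.0845]
orientation: [-180.0, -0.0, 169.4]
force: [-5.0, 1.1, 4.6]
opening: 0.0348
gripper_force: 29.9
```

Emit:
{"api": "arm_command", "payload": {"steps": [{"translation": [-0.5, 0, 0], "rotation": [0, 0, 0], "claw": 20}, {"translation": [-0.5, 0, 0], "rotation": [0, 0, 0], "claw": 20}]}}

```text
clock: 18.05
tool_pos: [0.5415, 0.152, 0.0844]
orientation: [-180.0, -0.1, 169.4]
force: [-7.1, 1.9, 6.2]
opening: 0.0347
gripper_force: 29.9
```

Axial force rises steadily, so the blank is on the stops. I ease off slightly and let go.

Emit:
{"api": "arm_command", "payload": {"steps": [{"translation": [0.6, 0, -0.2], "rotation": [0, 0, 0], "claw": 20}, {"translation": [0.6, 0, -0.2], "rotation": [0, 0, 0], "claw": 36}, {"translation": [0.6, 0, -0.2], "rotation": [0, 0, 0], "claw": 44}, {"translation": [0.6, 0, -0.2], "rotation": [0, 0, 0], "claw": 56}, {"translation": [0.6, 0, -0.2], "rotation": [0, 0, 0], "claw": 60}]}}

```text
clock: 18.55
tool_pos: [0.5422, 0.1521, 0.0847]
orientation: [180.0, 0.0, 169.4]
force: [-0.6, -0.3, 0.4]
opening: 0.0539
gripper_force: 0.0
```

Emit:
{"api": "arm_command", "payload": {"steps": [{"translation": [0, 0, 0], "rotation": [0, 0, 0], "claw": 60}, {"translation": [0, 0, 0], "rotation": [0, 0, 0], "claw": 60}, {"translation": [0, 0, 0], "rotation": [0, 0, 0], "claw": 60}]}}

```text
clock: 18.85
tool_pos: [0.5418, 0.1521, 0.0847]
orientation: [180.0, 0.0, 169.4]
force: [0.5, 1.5, 0.5]
opening: 0.0599
gripper_force: 0.0
```

Emit:
{"api": "arm_command", "payload": {"steps": [{"translation": [0, 0, -15], "rotation": [0, 0, 0], "claw": 60}, {"translation": [0, 0, -40], "rotation": [0, 0, 0], "claw": 60}, {"translation": [0, 0, -75], "rotation": [0, 0, 0], "claw": 60}, {"translation": [0, 0, -110], "rotation": [0, 0, 0], "claw": 60}, {"translation": [0, 0, -135], "rotation": [0, 0, 0], "claw": 60}]}}

```text
clock: 19.35
tool_pos: [0.5424, 0.1523, 0.2223]
orientation: [179.9, 0.1, 169.4]
force: [0.0, -0.6, -0.3]
opening: 0.0602
gripper_force: 0.0
```

Emit:
{"api": "arm_command", "payload": {"steps": [{"translation": [-35, 0, 0], "rotation": [0, 0, 0], "claw": 60}, {"translation": [-75, 5, 0], "rotation": [0, 0, 0], "claw": 60}, {"translation": [-115, 9, 0], "rotation": [0, 0, 0], "claw": 60}, {"translation": [-147, 12, 0], "rotation": [0, 0, 0], "claw": 60}, {"translation": [-147, 12, 0], "rotation": [0, 0, 0], "claw": 60}]}}

```text
clock: 19.85
tool_pos: [0.6913, 0.136, 0.2176]
orientation: [-179.9, -0.1, 169.3]
force: [0.3, 0.3, -0.7]
opening: 0.0602
gripper_force: 0.0
```

```bash
python3 - <<'E'
from h import *
im,d,o=shot('wrist','w8'); print(o['tool_pos'],o['orientation'])
cv2.imwrite('pics/w8b.png',cv2.resize(im[0:240,150:400,::-1],None,fx=2.5,fy=2.5,interpolation=2))
C=cam('wrist',o['tool_pos'],o['orientation']);P=cloud(C,d)
m=cv2.inRange(cv2.cvtColor(im,cv2.COLOR_RGB2HSV),(8,100,60),(30,255,255)); m[:,:180]=0;m[:,380:]=0;m[235:]=0
c=max(cv2.findContours(m,0,1)[0],key=cv2.contourArea); X=ray(C,c[:,0,:],.1028)
y=np.radians(-10.65); V=(X[:,:2]*1e3-[604.3,142.1]); L=np.c_[V[:,0]*np.cos(y)+V[:,1]*np.sin(y),-V[:,0]*np.sin(y)+V[:,1]*np.cos(y)]
print(cv2.minAreaRect(L.astype(np.float32)),L.min(0),L.max(0),'z',np.median(P[m>0][:,2]))
q=P[m>0]; A=np.c_[q[:,:2],np.ones(len(q))]; print('plane',np.linalg.lstsq(A,q[:,2],rcond=None)[0])
E
```

```text
[0.69126115 0.13598879 0.21761074] [-1.79917140e+02 -6.19892244e-02  1.69296669e+02]
((-14.23305892944336, -1.7248897552490234), (36.03464889526367, 95.81500244140625), 88.7839126586914) [-61.82331867 -20.74736692] [33.75718562 16.53066333] z 0.10284770231797383
plane [0.06243072 0.12096987 0.04979647]
```

View pics/w8b.png

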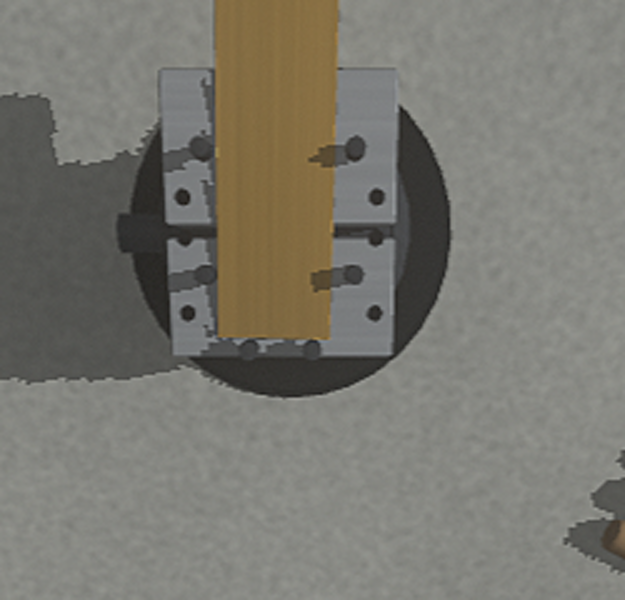

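The picture shows the blank lying between the side pins. Its end at v≈338 is against the stop pins at (249,349) and (312,349). I'll check its level robustly on the saved depth, then hand in if it is flat.

```bash
python3 - <<'E'
from h import *
z=np.load('pics/w8.npz'); P=cloud(cam('wrist',z['p'],z['r']),z['d'])
g=[np.median(P[v:v+25,u:u+12,2]).round(4) for v,u in((5,240),(5,268),(100,240),(100,268))]; print(g)
j=[np.median(P[v:v+10,u:u+10,2]).round(4) for v,u in((35,218),(35,295))]; print(j)
if max(g)-min(g)<.0015: print(ctrl.close_job())
E
```

```text
[np.float64(0.1028), np.float64(0.1028), np.float64(0.1029), np.float64(0.103)]
[np.float64(0.1), np.float64(0.1)]
the job is handed in; nothing more can be done
None
```

The job is handed in: the blank lies released and level (within 0.2 mm) on the vise jaws, between the side pins and against the stops (end about 0.2 mm off by camera); the judge's verdict was not shown.

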